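Find the good gap with a sprung feeler

ROBOT

A 7-joint arm with a two-finger parallel gripper is mounted at the origin on a cart in front of the work surface, level with it; the furniture and walls round the work are solid. World frame = base frame: x ahead of the robot, y to its left, z up, the work surface at z = 0. Lengths are in m, angles in rad, forces in N, time in s.
With the tool pointing down it reaches from about 0.425 to 0.875 m from the base axis. Payload 4.7 kg.
Tool frame: the origin (TCP) lies between the finger pads; the fingertips stand 14 mm ahead of it and the grasp point (between the pads) lies 5 mm behind it; z points along the fingers, y is the line along which they close (so a half turn about z gives the same grasp; the last joint's range is limited). The gripper opens to 87 mm and grips with 3 to 60 N. Pads are 19 mm wide; open, the fingers measure 117 mm over their backs; the gripper's body (75 mm by 190 mm) begins 51 mm behind the grasp point.
Start: joints at [1.133, 0.321, -0.07, 1.45, 0.023, 1.371, -0.057], TCP at [0.284, -0.585, 0.214] pointing down, gripper open.
Joint ranges: [-2.86, 2.86], [-0.3, 2.09], [-1.38, 1.24], [0.06, 2.45], [-1.56, 4.7], [0.09, 2.05], [-2.69, 2.69]. Speed limits (rad/s): [2.57, 2.57, 3.14, 3.14, 3.14, 3.14, 3.14].

INTERFACE

Orientations are given as a rotation vector (axis times angle).
In Python, from bench import ctrl gives the robot as it stands.
- The arm moves only by the tool step_arm, never from a script. Its argument "commands" is a list of rows, each an object with "travel": the shift along the tool's x, y, z in m, a list of three; "turn": the turn, a rotation vector about the tool's x, y, z in degrees, a list of three. A call has 1 to 5 rows; each row is the pose to reach, as a shift and turn from the pose commanded when the call began, along the tool's axes at that moment; what a row does not reach only later rows make up. A row lasts 1/10 s, in which the tool goes at most 50 mm and 8.59 degrees, less where a joint would pass 70% of its speed; a pose out of reach is approached as far as the arm can. A call with a gripper value outside its range is refused whole. "gripper" is the opening, from 0 (shut) to 1 (fully open), set as the call begins (left out, the last holds). The fingers move at their own pace and stop on an object; "force" is the grip in N (left out, the last holds). Time passes only in rows, so rows that repeat a pose let the fingers close. It gives the time, the measured TCP pose, the force, the opening and the grip force at its end, in the units of the state.
- ctrl.get_state(): the state, without advancing time (a new reading comes with each control period).
- ctrl.get_image(name): name is "scene" or "side" or "wrist"; returns the picture (480x640x3 uint8, red, green, blue); there is no depth.
- ctrl.camera_model(name): a dict with "fx", "fy", "cx", "cy" (pixels), "R" (3x3) and "t" (3): a world point X has camera coordinates R X + t; the wrist camera has in their place "T_tool_cam" (4x4, takes a point from camera to tool coordinates, whose origin is the TCP and whose axes are the flange's). Camera axes: x right, y down, z forward; pixel columns grow to the right and rows downward; lengths in m; the calibration is good to about 2 mm. A picture is of the moment at which its call begins: read the wrist's pose just before it. camera_model takes no time and is no camera call.
- ctrl.close_job(): hands the job in; it is judged then, once.
The state is a dict: "time": time; "joint_positions": joint angles; "qd": joint speeds; "joint_torque": joint torques, N m; "position": TCP position; "tool_rot": TCP orientation; "ft_force": force on the tool from outside, world axes, zero at the start; "torque": the same for the moment, N m; "grip_width": opening from 0.0 (shut) to 1.0 (fully open); "grip_force": force on a finger pad.
Only numpy, scipy, OpenCV 4.12 (cv2) and the standard library are available. Lean on these libraries where they do the work, as an engineer would, in place of code of your own. Each camera call takes 0.05 s, during which the arm holds its last target. There are 200 camera calls.

TASK

Draw the feeler out of its stand and feel for the good one of the three sprung gaps in the gauge: in the slack gap the blade drops in with almost no drag, the seized gap will not let it in, and the good gap lets it in with a clear, even drag. Leave the feeler standing upright, let go, with its blade pushed fully home on the floor of the good gap, and never force it: the sprung blade must not be pushed back into its handle by more than 12 mm, whichever gap you try.

Things in the scene. Friction and masses are not known exactly. Their poses are not given: they have to be found in the camera images.
- feeler_grip (a point): Centre of the feeler's black handle, a flat-sided block 26 x 16 x 55 mm (x, y, z; z up, away from the blade); grip it across its 16 mm (y). The feeler weighs 0.14 to 0.24 kg. At the start the handle's underside rests on the stand's top and its blade hangs in the stand's slot: lift it at least 80 mm straight up to clear.
- feeler_tip (a point): Middle of the tip edge of the steel blade below the handle; axes as the handle. Blade 18 mm wide (x), 5 mm thick (y), 66 mm long (tip 93.5 mm below the handle's centre when fully out); its last 3 mm are 2.6 mm thick.
- plunger (a joint): How far the sprung blade is pushed back into the handle, m: 0 = fully out, mechanical stop at 0.014, over 0.012 is forbidden. It starts to yield at 1.8 N and takes 1.5 N more for each mm (about 11 N at 6 mm, 20 N at 12 mm). When the blade drags, the handle must go down further by this much before the tip is home.
- stand: Grey slotted stand fixed to the bench, foot 70 x 60 mm, block 44 x 33 mm, 78 mm high. Origin at the centre of its underside, z up; slot 26 mm (x) by 9 mm (y).
- gauge: Steel gauge fixed to the bench: dark base 72 x 196 mm, 12 mm thick, with three equal upright gaps 58 mm apart in a row along its y. Origin on the bench under the middle gap, z up. The gaps look alike; which is slack, good or seized changes from run to run.
- gap_1 (a point): Middle of the floor (13.5 mm above the bench) of the gap at the gauge's +y end; axes as the gauge. The blade goes in from above, width along x (jaws 34 mm long, ends open), thickness along y. Flared lips, 66 mm above the bench and 23 mm wide at the top, lead to a throat 11 mm wide, 56 to 50 mm above the bench. Rubbing on lips or throat tells nothing. Slack gap: under 1.5 N below the throat.
- gap_2 (a point): The same for the middle gap. In each gap, below the throat, a sprung shoe on the +y side (sloping from 50 to 31 mm above the bench, then straight) presses the blade against the fixed jaw, whose face is at y = -5.5 mm; a blade let go ends about 3 mm on the -y side of the middle. Good gap: resistance rises to some 4 to 12 N on the slope, then 2 to 9 N down to the floor.
- gap_3 (a point): The same for the gap at the gauge's -y end. In the seized gap, wherever it is, the tip stops on the shoe's slope, 14 mm or more above the floor, and no allowed push moves it on: the resistance just climbs.
Things that resemble listed ones, but are neither listed nor needed, are in the scene too. There is more than one size of the part that bears feeler_grip; the job needs the larger.

How it is judged:
On the way:
1. the feeler is drawn clear of its stand (z of feeler_tip in the frame of stand above 0.079 m), for 0.1 s.
At the end, for the whole second after the job is handed in: The feeler stands released, still and upright (0.12 rad), blade out again (plunger under 2 mm), tip within 2.5 mm of a gap's floor, 7 mm of its middle along x and 5 mm along y, and pressed against the gauge with over 3 N, as only the good gap does (((x of feeler_tip in the frame of gap_1 between -0.007 and 0.007 m and y of feeler_tip in the frame of gap_1 between -0.005 and 0.005 m and z of feeler_tip in the frame of gap_1 below 0.0025 m) or (x of feeler_tip in the frame of gap_2 between -0.007 and 0.007 m and y of feeler_tip in the frame of gap_2 between -0.005 and 0.005 m and z of feeler_tip in the frame of gap_2 below 0.0025 m) or (x of feeler_tip in the frame of gap_3 between -0.007 and 0.007 m and y of feeler_tip in the frame of gap_3 between -0.005 and 0.005 m and z of feeler_tip in the frame of gap_3 below 0.0025 m)) and contact force between feeler and gauge above 3 N and angle between feeler_grip's own z axis and vertical below 0.12 rad and value of joint plunger below 0.002 m and linear speed of feeler below 0.02 m/s); the robot touches nothing.
It fails at once if the feeler is forced: its sprung blade is pushed more than 12 mm back into the handle (value of joint plunger above 0.012 m).
It also fails if it takes over 67 s, if anything falls off the work surface, if the arm or the gripper's body presses on something with over 40 N, if the wrist force passes 120 N, or if a joint passes its speed limit or range.

## Working session

There is one attempt and no reset: what is moved stays moved. The work goes in short steps, Python scripts to look and compute and a tool call to move; the robot and the scene stay as the last step left them, time stands still between calls to the robot, and variables do not carry over. Pictures are saved under pics/ and viewed, at most 10 in all, crops included, and the job is handed in when it is done.

Besides the shell and the picture viewer there is one more tool, called by a JSON object that holds its "fn" and its "kwargs". step_arm: Moves the arm, as the interface text tells. Its arguments: {"type":"object","properties":{"commands":{"type":"array"},"gripper":{"type":"number"},"force":{"type":"number"}},"required":["commands"]}

```bash
mkdir -p pics; ls; python3 - <<'E'
from bench import ctrl
import cv2,numpy as np
s=ctrl.get_state();print(s['time'],s['position'],s['tool_rot'],s['ft_force'],s['grip_width'])
a=ctrl.get_image("scene");b=ctrl.get_image("side")
cv2.imwrite("pics/scene0.png",a[...,::-1]);cv2.imwrite("pics/side0.png",b[...,::-1])
for n in("scene","side","wrist"):print(n,ctrl.camera_model(n))
E
```

```text
pics
0.0 [ 0.28349517 -0.58427031  0.21265358] [-3.05991829e+00 -7.03293234e-01  7.73414981e-04] [-0.50051551  0.21744481 -0.0225847 ] 0.9977847779460455
scene {'fx': 486.06341214717446, 'fy': 486.06341214717446, 'cx': 317.9114568833484, 'cy': 241.3593068692102, 'R': array([[-0.76458791, -0.64444193, -0.00999658],
       [-0.30976794,  0.38103214, -0.87112475],
       [ 0.56519833, -0.66295483, -0.49096002]]), 't': array([0.54072586, 0.19378387, 0.71711998])}
side {'fx': 457.1496016632619, 'fy': 457.1496016632619, 'cx': 312.3009356149377, 'cy': 241.6109891182609, 'R': array([[ 0.933847  , -0.35695395, -0.02266421],
       [-0.21526847, -0.51031042, -0.83261201],
       [ 0.28563836,  0.78241112, -0.55339278]]), 't': array([-0.41650288,  0.30611163,  0.58250803])}
wrist {'fx': 399.63080897386914, 'fy': 399.63080897386914, 'cx': 318.86119972497534, 'cy': 241.0339436378218, 'T_tool_cam': array([[ 9.84737143e-04, -9.67098907e-01, -2.54398772e-01,
         6.81731622e-02],
       [ 9.99999254e-01,  7.68608927e-04,  9.48965098e-04,
         4.00108076e-04],
       [-7.22209941e-04, -2.54399517e-01,  9.67098942e-01,
        -1.71064902e-01],
       [ 0.00000000e+00,  0.00000000e+00,  0.00000000e+00,
         1.00000000e+00]])}
```

View pics/scene0.png

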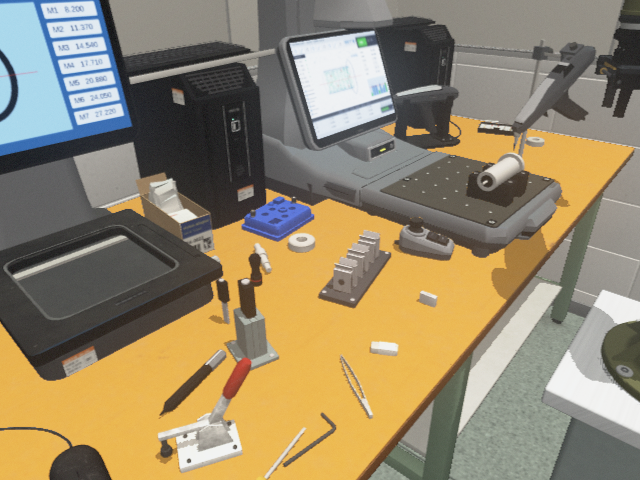

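View pics/side0.png

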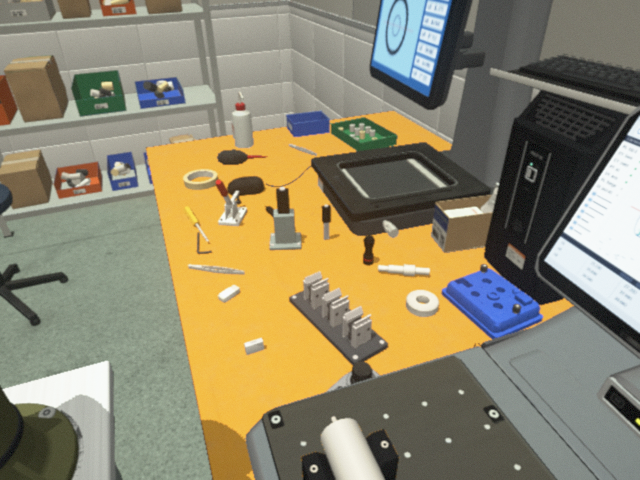

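Scene view: the stand is at (252,340) with the black handle at (247,298), and the gauge is at (357,272). Side view: the stand is at (285,232) with the handle at (283,201), and the gauge is at (338,322). The smaller decoy is at (223,290) in scene and (326,215) in side.

```bash
cat > h.py <<'E'
from bench import ctrl
import cv2,numpy as np
from scipy.spatial.transform import Rotation as Ro
def ray(n,px,st=None):
    m=ctrl.camera_model(n); d=np.array([(px[0]-m['cx'])/m['fx'],(px[1]-m['cy'])/m['fy'],1.])
    if n=='wrist':
        T=m['T_tool_cam'];R=Ro.from_rotvec(st['tool_rot']).as_matrix()
        return R@T[:3,3]+np.array(st['position']),R@T[:3,:3]@d
    return -m['R'].T@m['t'],m['R'].T@d
def plane(n,px,z,st=None):
    o,d=ray(n,px,st);return o+d*(z-o[2])/d[2]
def proj(n,X,st=None):
    m=ctrl.camera_model(n);X=np.asarray(X,float)
    if n=='wrist':
        R=Ro.from_rotvec(st['tool_rot']).as_matrix();T=m['T_tool_cam']
        c=T[:3,:3].T@(R.T@(X-st['position'])-T[:3,3])
    else:c=m['R']@X+m['t']
    return c[:2]/c[2]*m['fx']+[m['cx'],m['cy']]
def tri(r1,r2):
    A=[];b=[]
    for o,d in(r1,r2):
        P=np.eye(3)-np.outer(d,d)/(d@d);A.append(P);b.append(P@o)
    x=np.linalg.lstsq(np.vstack(A),np.hstack(b),rcond=None)[0];return x
E
python3 - <<'E'
from h import *
np.set_printoptions(precision=4,suppress=True)
a=cv2.imread("pics/scene0.png");b=cv2.imread("pics/side0.png")
def dark(im,x0,y0,x1,y1,t=60):
    m=(im[y0:y1,x0:x1].max(2)<t).astype('uint8')
    n,l,s,c=cv2.connectedComponentsWithStats(m)
    i=1+s[1:,4].argmax();return c[i]+[x0,y0],s[i]
pa=dark(a,234,270,262,320);pb=dark(b,272,183,294,216);print(pa,pb)
print('handle',tri(ray('scene',pa[0]),ray('side',pb[0])),plane('scene',pa[0],.1055),plane('side',pb[0],.1055))
print('gauge',tri(ray('scene',(357,272)),ray('side',(338,322))),plane('scene',(357,277),.012),plane('side',(338,328),.012))
print('small',tri(ray('scene',(223,288)),ray('side',(326,213))))
s=cv2.resize(a[225:375,190:400],None,fx=3.7,fy=3.7,interpolation=cv2.INTER_CUBIC)
cv2.imwrite('pics/c1.png',s)
E
```

```text
Traceback (most recent call last):
ValueError: attempt to get argmax of an empty sequence
```

```bash
python3 - <<'E'
from h import *
np.set_printoptions(precision=4,suppress=True)
a=cv2.imread("pics/scene0.png");b=cv2.imread("pics/side0.png")
print(a[298,247],b[200,283],a.shape)
def dark(im,x0,y0,x1,y1,t=75):
    m=(im[y0:y1,x0:x1].max(2)<t).astype('uint8')
    n,l,s,c=cv2.connectedComponentsWithStats(m)
    if n<2:return None
    i=1+s[1:,4].argmax();return c[i]+[x0,y0],s[i]
pa=dark(a,234,270,262,320);pb=dark(b,272,183,294,216);print(pa,pb)
pa=pa or ((247,298),);pb=pb or ((283,200.5),)
print('handle',tri(ray('scene',pa[0]),ray('side',pb[0])),plane('scene',pa[0],.1055),plane('side',pb[0],.1055))
print('gauge',tri(ray('scene',(357,272)),ray('side',(338,322))),plane('scene',(357,277),.012),plane('side',(338,328),.012))
print('small',tri(ray('scene',(223,288)),ray('side',(326,213))))
s=cv2.resize(a[225:375,190:400],None,fx=3.7,fy=3.7,interpolation=cv2.INTER_CUBIC)
cv2.imwrite('pics/c1.png',s)
E
```

```text
[38 56 73] [26 47 63] (480, 640, 3)
(array([240. , 286.4]), array([ 5, 14,  4,  5, 10], dtype=int32)) (array([282.5139, 201.5648]), array([  5,   7,  12,  23, 216], dtype=int32))
handle [0.531  0.3741 0.1126] [0.5546 0.363  0.1055] [0.5236 0.3725 0.1055]
gauge [0.5296 0.0916 0.0052] [0.5134 0.1143 0.012 ] [0.5207 0.0716 0.012 ]
small [0.614  0.3507 0.0692]
```

View pics/c1.png

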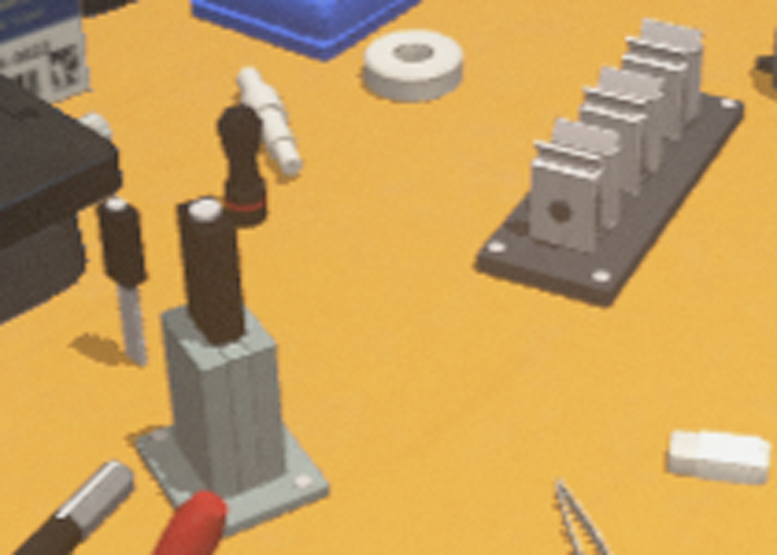

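Crop of the scene: the handle spans (180–240, 200–340) and the stand foot's corners are at (130,437), (225,535) and (328,490). The gauge base's screws are at (496,246), (601,276) and (730,103).

```bash
python3 - <<'E'
from h import *
np.set_printoptions(precision=4,suppress=True)
f=lambda x,y:(x/3.7+190-.36,y/3.7+225-.36)
A,B,C=[plane('scene',f(*p),.0135) for p in((496,246),(601,276),(730,103))]
print(A,B,C,np.linalg.norm(A-B),np.linalg.norm(B-C),'mid',(A+C)/2,'ang',np.degrees(np.arctan2(*(B-C)[1::-1])),np.degrees(np.arctan2(*(A-B)[1::-1])))
for p in((130,437),(225,535),(328,490),(303,481),(160,436)):print('foot',plane('scene',f(*p),.008))
h=tri(ray('scene',f(213,270)),ray('side',(283,201.5)));print('h',h)
print('top',plane('scene',f(205,210),.133))
b=cv2.imread("pics/side0.png")
cv2.imwrite('pics/c2.png',cv2.resize(b[170:370,255:405],None,fx=3,fy=3,interpolation=cv2.INTER_CUBIC))
s=ctrl.get_state();R=Ro.from_rotvec(s['tool_rot']).as_matrix();print(R)
E
```

```text
[0.5316 0.1919 0.0135] [0.4769 0.1791 0.0135] [0.5181 0.0036 0.0135] 0.056131945085406636 0.18031711603642914 mid [0.5248 0.0977 0.0135] ang 103.21349282515625 13.140903950598183
foot [0.5682 0.3946 0.008 ]
foot [0.4935 0.4088 0.008 ]
foot [0.4796 0.3639 0.008 ]
foot [0.4914 0.3666 0.008 ]
foot [0.5587 0.386  0.008 ]
h [0.5256 0.3748 0.1043]
top [0.5267 0.3752 0.133 ]
[[ 0.8997  0.4366 -0.0008]
 [ 0.4366 -0.8997  0.0015]
 [-0.0001 -0.0017 -1.    ]]
```

View pics/c2.png

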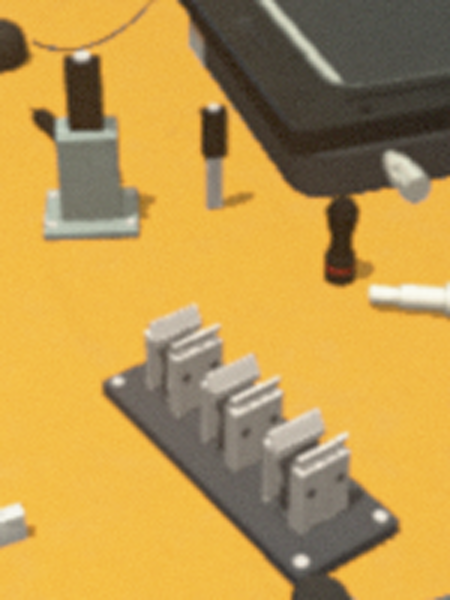

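Side crop: the stand's foot edge runs parallel to the image x axis, and the gauge has three gap pairs on its dark base. That agrees with a gauge yaw of about 13° and a stand yaw of about -21°.

```bash
cat >> h.py <<'E'
np.set_printoptions(precision=4,suppress=True)
def go(x,y,z,tyaw):
    "tyaw: world angle (deg) of tool y axis"
    s=ctrl.get_state();R=Ro.from_rotvec(s['tool_rot']).as_matrix()
    a=np.radians(tyaw);Y=np.array([np.cos(a),np.sin(a),0]);Z=np.array([0,0,-1.]);Rt=np.c_[np.cross(Y,Z),Y,Z]
    print('t',round(s['time'],2),'pos',s['position'],'ty',np.degrees(np.arctan2(R[1,1],R[0,1])).round(2),'ft',s['ft_force'],'gw',round(s['grip_width'],3))
    print('travel',R.T@(np.array([x,y,z])-s['position']),'turn',np.degrees(Ro.from_matrix(R.T@Rt).as_rotvec()))
E
python3 - <<'E'
from h import *
print(tri(ray('scene',(518,158)),ray('side',(338,425))),tri(ray('scene',(482,183)),ray('side',(375,475))))
print('plate',plane('scene',(553,185),.1),plane('scene',(383,190),.1),plane('scene',(462,222),.1),plane('side',(262,408),.1))
print('yawfoot',plane('side',(255+45/3,170+235/3),.0)-plane('side',(255+137/3,170+233/3),.0))
go(.36,-.28,.34,-64.1+43)
E
```

```text
[ 0.379  -0.2193  0.1937] [ 0.4305 -0.229   0.1139]
plate [ 0.3179 -0.3501  0.1   ] [ 0.5959 -0.0908  0.1   ] [ 0.3939 -0.0568  0.1   ] [ 0.3457 -0.0999  0.1   ]
yawfoot [-0.0633  0.0238  0.    ]
t 0.1 pos [ 0.2835 -0.5844  0.2128] ty -64.11 ft [-0.1241 -0.2605  0.2269] gw 1.0
travel [ 0.2017 -0.2406 -0.1268] turn [ -0.0941  -0.0317 -43.0139]
```

```bash
python3 - <<'E'
from h import *
for p in((520,122),(520,145),(560,90),(575,50)):
    print(p,[plane('scene',p,z)[:2] for z in(0,.1,.2,.3)])
print(proj('scene',[.284,-.585,.2]),proj('scene',[0,0,0.]))
E
```

```text
(520, 122) [array([ 0.6734, -1.1673]), array([ 0.5584, -0.803 ]), array([ 0.4434, -0.4387]), array([ 0.3284, -0.0744])]
(520, 145) [array([ 0.5721, -0.8928]), array([ 0.4763, -0.5806]), array([ 0.3806, -0.2685]), array([0.2848, 0.0437])]
(560, 90) [array([ 0.726 , -1.8327]), array([ 0.601, -1.342]), array([ 0.476 , -0.8512]), array([ 0.351 , -0.3605])]
(575, 50) [array([ 1.0389, -3.2113]), array([ 0.8544, -2.4586]), array([ 0.67  , -1.7059]), array([ 0.4855, -0.9532])]
[608.8076 120.0513] [684.4151 372.7059]
```

{"fn": "step_arm", "kwargs": {"commands": [{"travel":[0,0,-0.05],"turn":[0,0,0]},{"travel":[0,0,-0.1],"turn":[0,0,0]},{"travel":[0,0,-0.14],"turn":[0,0,0]},{"travel":[0,0,-0.14],"turn":[0,0,0]}], "gripper": 1.0, "force": 30}}

```text
time: 0.5
position: [0.2848, -0.5866, 0.361]
tool_rot: [3.051, 0.701, 0.005]
ft_force: [0.3, -0.4, -0.7]
grip_width: 1.003
grip_force: 0.0
```

```bash
python3 - <<'E'
from h import *
w=ctrl.get_image("wrist");a=ctrl.get_image("scene")
im=np.hstack([cv2.resize(w,None,fx=.6,fy=.6),cv2.resize(a[0:288,320:],(356,288))])[...,::-1]
cv2.imwrite('pics/m1.png',im);print(im.shape)
E
```

```text
(288, 740, 3)
```

View pics/m1.png

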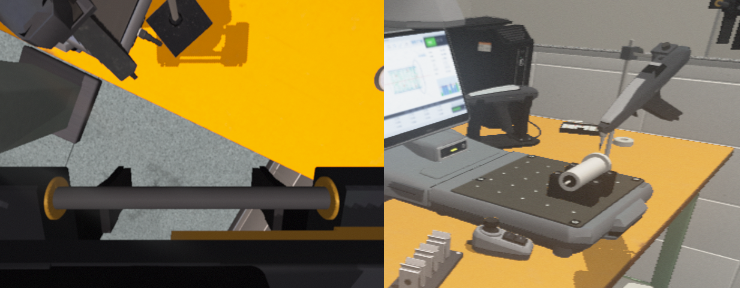

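```bash
python3 - <<'E'
from h import *
s=ctrl.get_state()
def t2(p,q):
    r1=ray('scene',p);r2=ray('wrist',q,s);X=tri(r1,r2);print(p,q,X,proj('scene',X)-p,proj('wrist',X,s)-q)
for p in((592,47),(588,78),(518,125),(575,100)):
    for q in((217,117),(208,125),(110,30)):t2(p,q)
t2((540,120),(308,42))
for z in(0,.1,.2,.3):print(z,plane('wrist',(117,200),z,s),plane('wrist',(308,42),z,s),plane('wrist',(217,117),z,s))
E
```

```text
(592, 47) (217, 117) [ 0.34   -0.5169  0.3671] [2.6721 0.1003] [  2.4392 -14.2455]
(592, 47) (208, 125) [ 0.3376 -0.5147  0.3677] [3.6289 0.0571] [  3.2519 -19.1275]
(592, 47) (110, 30) [ 0.3412 -0.4761  0.3724] [-2.3491 -0.3766] [-0.8632 14.4896]
(588, 78) (217, 117) [ 0.3326 -0.5028  0.3043] [0.9919 0.0606] [ 0.6758 -3.8291]
(588, 78) (208, 125) [ 0.3293 -0.4997  0.3051] [2.29   0.0907] [ 1.5214 -8.7359]
(588, 78) (110, 30) [ 0.3346 -0.4474  0.3148] [-5.7718 -1.0323] [-1.8504 25.7784]
(518, 125) (217, 117) [ 0.3848 -0.4571  0.192 ] [29.129   2.9431] [  6.8419 -88.3015]
(518, 125) (208, 125) [ 0.3796 -0.4526  0.195 ] [31.0546  2.5052] [  6.7404 -93.4177]
(518, 125) (110, 30) [ 0.3845 -0.3746  0.2075] [18.4768  4.4726] [ -1.1737 -63.9959]
(575, 100) (217, 117) [ 0.3371 -0.4898  0.2567] [4.7773 0.3787] [  2.5785 -15.735 ]
(575, 100) (208, 125) [ 0.3331 -0.4861  0.258 ] [6.3342 0.3676] [  3.3117 -20.6324]
(575, 100) (110, 30) [ 0.3393 -0.4233  0.271 ] [-3.3886 -0.6728] [-0.8184 12.8831]
(540, 120) (308, 42) [ 0.4126 -0.5162  0.1907] [3.3271 1.0104] [  2.2803 -11.6105]
0 [ 0.1553 -0.3523  0.    ] [ 0.4383 -0.497   0.    ] [ 0.3105 -0.4313  0.    ]
0.1 [ 0.1915 -0.391   0.1   ] [ 0.4206 -0.5081  0.1   ] [ 0.3171 -0.455   0.1   ]
0.2 [ 0.2276 -0.4296  0.2   ] [ 0.4029 -0.5192  0.2   ] [ 0.3238 -0.4786  0.2   ]
0.3 [ 0.2638 -0.4682  0.3   ] [ 0.3852 -0.5303  0.3   ] [ 0.3304 -0.5022  0.3   ]
```

The wrist view shows a grey arm on a stand across the straight path, at roughly (0.34,-0.51,0.37), falling towards (0.38,-0.25,0.19). I'll go up and pass over it.

{"fn": "step_arm", "kwargs": {"commands": [{"travel":[0,0,-0.05],"turn":[0,0,0]},{"travel":[0,0,-0.1],"turn":[0,0,0]},{"travel":[0,0,-0.15],"turn":[0,0,0]},{"travel":[0,0,-0.16],"turn":[0,0,0]},{"travel":[0,0,-0.16],"turn":[0,0,0]}]}}

```text
time: 1.1
position: [0.2841, -0.5853, 0.514]
tool_rot: [3.061, 0.704, 0.0]
ft_force: [0.1, -0.8, -0.1]
grip_width: 1.002
grip_force: 0.0
```

```bash
python3 - <<'E'
from h import *
go(.42,-.35,.52,-64.1+43)
print([proj('scene',[.405,-.515,z]) for z in(.2,.3,.4,.5)])
print('monitor',tri(ray('scene',(310,148)),ray('side',(540,262))))
E
```

```text
t 1.1 pos [ 0.2841 -0.5853  0.514 ] ty -64.11 ft [ 0.111  -0.7739 -0.0621] gw 1.002
travel [ 0.225  -0.1524 -0.0062] turn [  0.0623   0.0231 -43.009 ]
[array([547.1812, 117.8755]), array([556.6275,  75.4212]), array([566.924,  29.146]), array([578.1908, -21.4899])]
monitor [ 0.7812 -0.0609  0.1659]
```

{"fn": "step_arm", "kwargs": {"commands": [{"travel":[0.045,-0.03,0],"turn":[0,0,-8.5]},{"travel":[0.09,-0.06,0],"turn":[0,0,-17]},{"travel":[0.13,-0.09,0],"turn":[0,0,-25.5]},{"travel":[0.17,-0.12,0],"turn":[0,0,-34]},{"travel":[0.21,-0.15,0],"turn":[0,0,-42.5]}]}}

```text
time: 1.6
position: [0.4037, -0.3631, 0.5102]
tool_rot: [-2.589, -1.771, 0.003]
ft_force: [0.6, -0.1, 0.1]
grip_width: 1.003
grip_force: 0.0
```

```bash
python3 - <<'E'
from h import *
go(.48,-.11,.46,22)
E
```

```text
t 1.6 pos [ 0.4037 -0.3631  0.5102] ty -21.26 ft [ 0.6037 -0.0548  0.0982] gw 1.003
travel [ 0.2635 -0.0204  0.0507] turn [ -0.2631  -0.1921 -43.261 ]
```

{"fn": "step_arm", "kwargs": {"commands": [{"travel":[0.048,0,0.01],"turn":[0,0,-8.5]},{"travel":[0.095,-0.005,0.02],"turn":[0,0,-17]},{"travel":[0.14,-0.01,0.03],"turn":[0,0,-25.5]},{"travel":[0.19,-0.015,0.04],"turn":[0,0,-34]},{"travel":[0.235,-0.02,0.05],"turn":[0,0,-42.5]}]}}

```text
time: 2.1
position: [0.4707, -0.1372, 0.4599]
tool_rot: [-1.771, -2.589, 0.003]
ft_force: [0.9, 0.2, 0.2]
grip_width: 0.996
grip_force: 0.0
```

```bash
python3 - <<'E'
from h import *
go(.53,.14,.38,65)
E
```

```text
t 2.1 pos [ 0.4707 -0.1372  0.4599] ty 21.25 ft [0.865  0.2041 0.2384] gw 0.996
travel [0.2367 0.156  0.0799] turn [ -0.1629  -0.2588 -43.7549]
```

{"fn": "step_arm", "kwargs": {"commands": [{"travel":[0.045,0.03,0.015],"turn":[0,0,-8.5]},{"travel":[0.09,0.06,0.03],"turn":[0,0,-17]},{"travel":[0.13,0.09,0.045],"turn":[0,0,-25.5]},{"travel":[0.17,0.12,0.06],"turn":[0,0,-34]},{"travel":[0.21,0.14,0.08],"turn":[0,0,-42.5]}]}}

```text
time: 2.6
position: [0.5245, 0.094, 0.3857]
tool_rot: [-0.713, -3.056, 0.003]
ft_force: [1.8, -0.2, 0.1]
grip_width: 1.003
grip_force: 0.0
```

```bash
python3 - <<'E'
from h import *
go(.5256,.3748,.26,69)
go(.5256,.3748,.26,69)
s=ctrl.get_state();w=ctrl.get_image("wrist")
cv2.imwrite('pics/w1.png',w[...,::-1]);import pickle;pickle.dump(s,open('w1.p','wb'))
print(proj('wrist',[.5256,.3748,.133],s),proj('wrist',[.525,.098,.066],s))
E
```

```text
t 2.6 pos [0.5245 0.094  0.3857] ty 63.73 ft [ 1.7709 -0.1557  0.0682] gw 1.003
travel [0.1229 0.2526 0.1254] turn [-0.1383 -0.1889 -5.2707]
t 2.6 pos [0.5245 0.094  0.3857] ty 63.73 ft [ 1.7709 -0.1557  0.0682] gw 1.003
travel [0.1229 0.2526 0.1254] turn [-0.1383 -0.1889 -5.2707]
[575.5146  80.7829] [323.6676 193.9079]
```

View pics/w1.png

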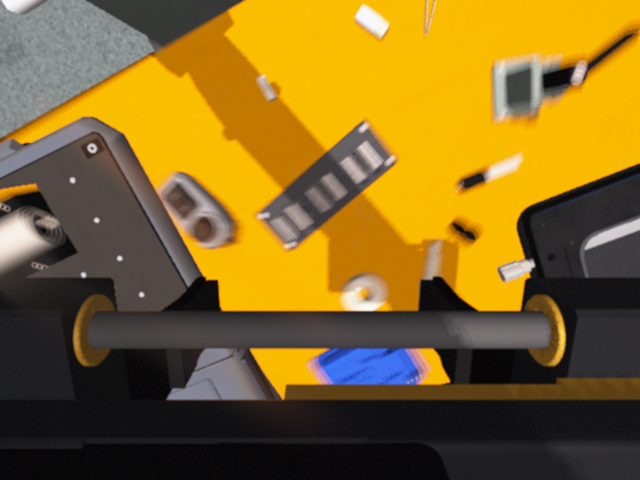

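{"fn": "step_arm", "kwargs": {"commands": [{"travel":[0.02,0.045,0.02],"turn":[0,0,-3]},{"travel":[0.045,0.09,0.04],"turn":[0,0,-5]},{"travel":[0.065,0.135,0.06],"turn":[0,0,-5]},{"travel":[0.09,0.18,0.08],"turn":[0,0,-5]},{"travel":[0.11,0.22,0.1],"turn":[0,0,-5]}]}}

```text
time: 3.15
position: [0.5239, 0.3247, 0.2918]
tool_rot: [-0.589, -3.083, 0.006]
ft_force: [0.7, -0.8, 0.4]
grip_width: 0.995
grip_force: 0.0
```

{"fn": "step_arm", "kwargs": {"commands": [{"travel":[0.01,0.01,0.01],"turn":[0,0,0]},{"travel":[0.01,0.01,0.01],"turn":[0,0,0]},{"travel":[0.01,0.01,0.01],"turn":[0,0,0]}]}}

```text
time: 3.45
position: [0.52, 0.3351, 0.2845]
tool_rot: [-0.59, -3.085, 0.005]
ft_force: [0.7, -0.5, 0.4]
grip_width: 1.0
grip_force: 0.0
```

```bash
python3 - <<'E'
from h import *
go(.5256,.3748,.26,69)
s=ctrl.get_state();w=ctrl.get_image("wrist")
cv2.imwrite('pics/w2.png',w[...,::-1]);import pickle;pickle.dump(s,open('w2.p','wb'))
print(proj('wrist',[.5256,.3748,.133],s),proj('wrist',[.5256,.3748,.078],s))
E
```

```text
t 3.45 pos [0.52   0.3351 0.2845] ty 68.34 ft [ 0.6789 -0.5056  0.4353] gw 1.0
travel [0.0094 0.039  0.0244] turn [-0.1799 -0.0099 -0.6559]
[368.4807 212.0339] [361.7526 201.3684]
```

View pics/w2.png

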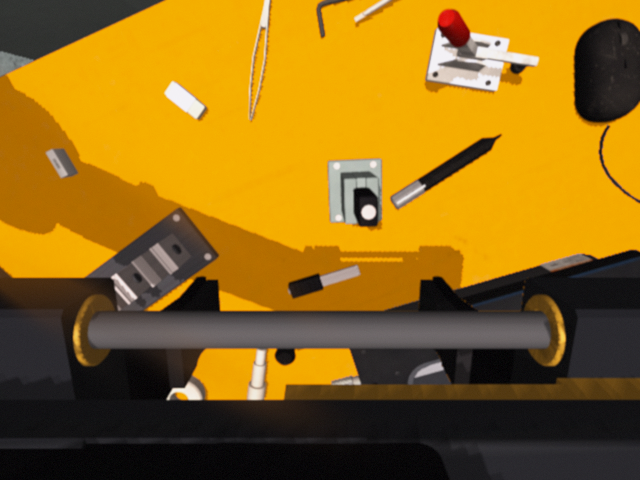

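Wrist view: the foot's corners are at (328,162), (381,159), (383,223) and (332,226). The handle's white cap is at (369,212), against a prediction of (368,212).

```bash
python3 - <<'E'
from h import *
import pickle
s=pickle.load(open('w2.p','rb'))
P=np.array([plane('wrist',p,.008,s) for p in((328,162),(381,159),(383,223),(332,226))])
print(P,P.mean(0))
for i,j in((0,3),(1,2),(0,1),(3,2)):
    d=P[i]-P[j];print(np.linalg.norm(d),np.degrees(np.arctan2(d[1],d[0])))
w=cv2.imread('pics/w2.png')
m=(w[195:226,352:384].max(2)<70).astype('uint8');M=cv2.moments(m,True);print('dark',M['m10']/M['m00']+352,M['m01']/M['m00']+195,M['m00'])
m=(w[200:222,355:380].min(2)>180).astype('uint8');M=cv2.moments(m,True);c=(M['m10']/M['m00']+355,M['m01']/M['m00']+200);print('cap',c,plane('wrist',c,.134,s))
E
```

```text
[[0.484  0.3579 0.008 ]
 [0.5024 0.4132 0.008 ]
 [0.5711 0.3915 0.008 ]
 [0.5529 0.336  0.008 ]] [0.5276 0.3747 0.008 ]
0.07230827500210572 162.37093780678057
0.07200775506784828 162.4859759015046
0.05827208003924038 -108.40083064586938
0.058413377435032485 -108.10403337767904
dark 364.8474576271186 208.24576271186442 472.0
cap (368.0827586206897, 211.7655172413793) [0.5251 0.3745 0.134 ]
```

```bash
python3 - <<'E'
from h import *
go(.5262,.3746,.17,72.3)
E
```

```text
t 3.5 pos [0.5209 0.3346 0.2855] ty 68.22 ft [-0.0324  0.3107  0.2875] gw 1.002
travel [0.0101 0.0394 0.1154] turn [-0.1118  0.0629 -4.0761]
```

{"fn": "step_arm", "kwargs": {"commands": [{"travel":[0.01,0.039,0],"turn":[0,0,-4]},{"travel":[0.01,0.039,0.04],"turn":[0,0,-4]},{"travel":[0.01,0.039,0.08],"turn":[0,0,-4]},{"travel":[0.01,0.039,0.11],"turn":[0,0,-4]},{"travel":[0.01,0.039,0.11],"turn":[0,0,-4]}]}}

```text
time: 4.0
position: [0.5251, 0.3721, 0.1719]
tool_rot: [-0.487, -3.1, 0.01]
ft_force: [0.1, -0.2, -0.0]
grip_width: 0.999
grip_force: 0.0
```

```bash
python3 - <<'E'
from h import *
go(.5262,.3746,.103,72.3)
E
```

```text
t 4.0 pos [0.5251 0.3721 0.1719] ty 72.15 ft [ 0.0971 -0.2038 -0.0207] gw 0.999
travel [-0.0004  0.0032  0.0689] turn [-0.3993 -0.1488 -0.1467]
```

{"fn": "step_arm", "kwargs": {"commands": [{"travel":[0,0.002,0.035],"turn":[-0.3,0,0]},{"travel":[0,0.002,0.068],"turn":[-0.3,0,0]},{"travel":[0,0.002,0.068],"turn":[-0.3,0,0]},{"travel":[0,0.002,0.068],"turn":[-0.3,0,0]}]}}

```text
time: 4.4
position: [0.5273, 0.3783, 0.11]
tool_rot: [0.484, 3.101, 0.01]
ft_force: [-0.4, 0.4, 0.7]
grip_width: 1.001
grip_force: 0.0
```

```bash
python3 - <<'E'
from h import *
go(.5262,.3746,.103,72.3)
E
```

```text
t 4.4 pos [0.5273 0.3783 0.11  ] ty 72.27 ft [-0.3539  0.4057  0.6546] gw 1.001
travel [-0.0001 -0.0039  0.007 ] turn [ 0.3662  0.0948 -0.0336]
```

{"fn": "step_arm", "kwargs": {"commands": [{"travel":[0,-0.003,0.004],"turn":[0.2,0,0]},{"travel":[0,-0.003,0.004],"turn":[0.2,0,0]},{"travel":[0,-0.003,0.004],"turn":[0.2,0,0]}]}}

```text
time: 4.7
position: [0.5254, 0.3763, 0.1051]
tool_rot: [0.481, 3.103, 0.004]
ft_force: [-0.3, -0.2, -0.2]
grip_width: 0.994
grip_force: 0.0
```

```bash
python3 - <<'E'
from h import *
go(.5262,.3746,.103,72.3)
E
```

```text
t 4.7 pos [0.5254 0.3763 0.1051] ty 72.37 ft [-0.2902 -0.1725 -0.1529] gw 0.994
travel [-0.0013 -0.0014  0.0021] turn [0.1699 0.0836 0.0702]
```

{"fn": "step_arm", "kwargs": {"commands": [{"travel":[0,-0.001,0],"turn":[0,0,0]},{"travel":[0,-0.001,0],"turn":[0,0,0]},{"travel":[0,-0.001,0],"turn":[0,0,0]},{"travel":[0,-0.001,0],"turn":[0,0,0]},{"travel":[0,-0.001,0],"turn":[0,0,0]}], "gripper": 0.0, "force": 40}}

```text
time: 5.2
position: [0.5244, 0.3751, 0.1037]
tool_rot: [0.481, 3.104, 0.003]
ft_force: [0.6, -0.6, -0.2]
grip_width: 0.633
grip_force: 0.0
```

{"fn": "step_arm", "kwargs": {"commands": [{"travel":[0,0,0],"turn":[0,0,0]},{"travel":[0,0,0],"turn":[0,0,0]},{"travel":[0,0,0],"turn":[0,0,0]}]}}

```text
time: 5.5
position: [0.5244, 0.3751, 0.1037]
tool_rot: [0.481, 3.104, 0.003]
ft_force: [0.2, -0.1, 1.1]
grip_width: 0.353
grip_force: 0.0
```

{"fn": "step_arm", "kwargs": {"commands": [{"travel":[0,0,0],"turn":[0,0,0]},{"travel":[0,0,0],"turn":[0,0,0]},{"travel":[0,0,0],"turn":[0,0,0]},{"travel":[0,0,0],"turn":[0,0,0]}]}}

```text
time: 5.9
position: [0.5244, 0.3752, 0.1037]
tool_rot: [0.481, 3.104, 0.003]
ft_force: [0.0, 0.1, -0.1]
grip_width: 0.18
grip_force: 39.9
```

```bash
python3 - <<'E'
from h import *
go(.5244,.3751,.203,72.3)
E
```

```text
t 5.9 pos [0.5244 0.3752 0.1037] ty 72.4 ft [ 0.0321  0.1377 -0.1428] gw 0.18
travel [-0.      0.0001 -0.0993] turn [ 0.1013 -0.0027  0.0953]
```

{"fn": "step_arm", "kwargs": {"commands": [{"travel":[0,0,-0.02],"turn":[0,0,0]},{"travel":[0,0,-0.05],"turn":[0,0,0]},{"travel":[0,0,-0.08],"turn":[0,0,0]},{"travel":[0,0,-0.11],"turn":[0,0,0]},{"travel":[0,0,-0.12],"turn":[0,0,0]}]}}

```text
time: 6.4
position: [0.5252, 0.376, 0.2269]
tool_rot: [0.48, 3.101, 0.007]
ft_force: [-0.2, 1.8, -1.2]
grip_width: 0.18
grip_force: 39.9
```

```bash
python3 - <<'E'
from h import *
go(.53,.14,.24,103.2)
E
```

```text
t 6.4 pos [0.5252 0.376  0.2269] ty 72.39 ft [-0.1878  1.8355 -1.1761] gw 0.18
travel [-0.076  -0.2234 -0.014 ] turn [  0.2506   0.2372 -30.8137]
```

```bash
python3 - <<'E'
from h import *
go(.60,.115,.26,103.2)
E
```

```text
t 6.4 pos [0.5252 0.376  0.2269] ty 72.39 ft [-0.1878  1.8355 -1.1761] gw 0.18
travel [-0.1503 -0.226  -0.0338] turn [  0.2506   0.2372 -30.8137]
```

{"fn": "step_arm", "kwargs": {"commands": [{"travel":[-0.02,-0.03,-0.02],"turn":[0.1,0.1,-6]},{"travel":[-0.05,-0.07,-0.03],"turn":[0.1,0.1,-12]},{"travel":[-0.075,-0.11,-0.03],"turn":[0.1,0.1,-18]},{"travel":[-0.1,-0.15,-0.03],"turn":[0.1,0.1,-24]},{"travel":[-0.125,-0.19,-0.03],"turn":[0.1,0.1,-30.8]}]}}

```text
time: 6.9
position: [0.5859, 0.1536, 0.2522]
tool_rot: [0.367, -3.117, 0.001]
ft_force: [0.6, 0.5, -1.6]
grip_width: 0.185
grip_force: 39.9
```

{"fn": "step_arm", "kwargs": {"commands": [{"travel":[0.0,-0.025,0],"turn":[0,0,0]},{"travel":[0.0,-0.035,0],"turn":[0,0,0]},{"travel":[0.0,-0.035,0],"turn":[0,0,0]},{"travel":[0.0,-0.035,0],"turn":[0,0,0]},{"travel":[0.0,-0.035,0],"turn":[0,0,0]}]}}

```text
time: 7.4
position: [0.5931, 0.125, 0.2535]
tool_rot: [0.367, -3.119, -0.002]
ft_force: [-1.1, 0.3, -1.8]
grip_width: 0.18
grip_force: 39.9
```

```bash
python3 - <<'E'
from h import *
go(.60,.115,.26,103.2)
s=ctrl.get_state();w=ctrl.get_image("wrist")
cv2.imwrite('pics/w3.png',w[...,::-1]);import pickle;pickle.dump(s,open('w3.p','wb'))
print(proj('wrist',[.525,.098,.066],s))
E
```

```text
t 7.4 pos [0.5931 0.125  0.2535] ty 103.43 ft [-1.1266  0.2711 -1.7681] gw 0.18
travel [-0.0044 -0.0113 -0.0065] turn [ 0.0754 -0.0638  0.2326]
[307.5695 133.4593]
```

View pics/w3.png

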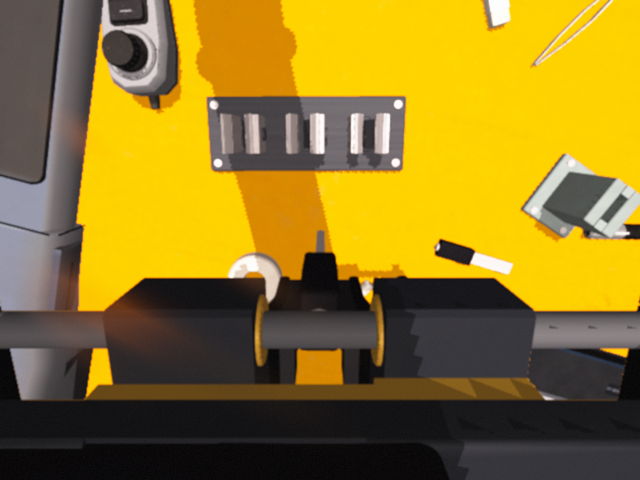

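```bash
python3 - <<'E'
from h import *
import pickle
s=pickle.load(open('w3.p','rb'));w=cv2.imread('pics/w3.png')
m=((w.min(2)>150)).astype('uint8');P=[]
for p in((214,104),(398,104),(395,163),(217,162)):
    x,y=p;g=w[y-7:y+8,x-7:x+8].min(2).astype(float);g=np.clip(g-110,0,None)
    q=(x-7+(g.sum(0)@np.arange(15))/g.sum(),y-7+(g.sum(1)@np.arange(15))/g.sum());P.append(plane('wrist',q,.013,s));print(q)
P=np.array(P);c=P.mean(0);print(P,c)
for i,j in((1,0),(2,3)):
    d=P[i]-P[j];print(np.linalg.norm(d),np.degrees(np.arctan2(d[1],d[0])))
a=np.radians(103.2+0);u=(P[1]-P[0]+P[2]-P[3]);u/=np.linalg.norm(u)
for k in(1,0,-1):
    print('gap',k,(c+u*.058*k)[:2],proj('wrist',np.r_[(c+u*.058*k)[:2],.066],s))
g=w[133:146,205:410].mean(0).mean(1) if 0 else w[140:148,215:395].mean((0,2));print(g.astype(int))
# tip
t=w[224:262,305:335].max(2);print(t[::3].astype(int))
Rm=Ro.from_rotvec(s['tool_rot']).as_matrix()
zt=(s['position']-np.array([0,0,.0917]))[2]
X=plane('wrist',(320,231),zt,s);print('tip tool',Rm.T@(X-s['position']))
E
```

```text
(np.float64(213.0245390070922), np.float64(104.60283687943263))
(np.float64(397.8155120481928), np.float64(103.8657487091222))
(np.float64(395.2502784998143), np.float64(162.15868300532244))
(np.float64(217.49889189854716), np.float64(162.61179512435362))
[[0.52   0.0005 0.013 ]
 [0.4772 0.176  0.013 ]
 [0.5316 0.1892 0.013 ]
 [0.574  0.0143 0.013 ]] [0.5257 0.095  0.013 ]
0.18056088778546106 103.70832995680216
0.17997680460220086 103.63035067032291
gap 1 [0.512  0.1514] [370.9567 133.2396]
gap 0 [0.5257 0.095 ] [304.0201 133.4577]
gap -1 [0.5394 0.0387] [237.0882 133.6757]
[108 110 109 109 108 111 131 165 187 167 141 134 134 133 132 130 130 131
 109  89  85  86  85  86  86  85  81  69  52  52  87 119 132 134 144 170
 180 179 195 209 213 213 210 197 147  95  84  84  82  81  76  71  69  69
  70  70  69  69  70  70  69  70  69  69  70  69  69  69  69  68  94 156
 180 179 178 167 148 137 134 132 132 128 117  97  83  75  73  69  59  46
  41  42  40  39  72 141 168 176 182 186 201 234 242 240 236 247 252 253
 240 164  88  80  98 109 111 110 110 110 110 110 110 110 110 111 110 111
 110 111
[... 1169 characters left out ...]
1 197 216 218 217 217 228 250 254 254 254]
 [217 216 217 218 216 217 218 216 219 215 193 145 111 105 107 104 106 102
  113 152 196 216 217 217 218 216 230 251 254 254]
 [215 209 200 187 179 181 188 193 195 191 159 120  94  92  91  92  93  90
   98 135 175 193 194 193 192 193 199 230 252 255]
 [ 99  37  12  12  17  14  13  15  12  15  12  12  12  14  11  10  10  11
   12  10  11  14  15  11  14  13   9  21  66 170]
 [ 49   9  11  14  12  11  11  12  11  13  10  11  10  12  12  13  12  10
   13  13  11  12  13  11  13  12  13  11  12  44]
 [ 22  11  13  15  13  13  12  13  13  10  13   6  13   9  12  13  11  10
   11  11  12  11  15  11  13  13  11  13  10  14]]
tip tool [0.0082 0.     0.0917]
```

Wrist view: the four base screws give a gauge centre of (0.5257,0.0950) and a yaw of 13.7°. Spacings of 180 and 56 mm fit the given sizes. The lips line up with the projected gaps and the blade tip is centred under the TCP, so I'll try the middle gap first.

```bash
python3 - <<'E'
from h import *
go(.526,.0937,.18,103.67)
E
```

```text
t 7.45 pos [0.5933 0.1247 0.2535] ty 103.42 ft [ 0.5077 -0.7809 -1.4665] gw 0.181
travel [ 0.0725 -0.0146  0.0736] turn [ 0.0588 -0.0606 -0.2532]
```

{"fn": "step_arm", "kwargs": {"commands": [{"travel":[0.03,-0.005,0.02],"turn":[0,0,-0.25]},{"travel":[0.06,-0.01,0.04],"turn":[0,0,-0.25]},{"travel":[0.072,-0.0146,0.065],"turn":[0,0,-0.25]},{"travel":[0.072,-0.0146,0.0725],"turn":[0,0,-0.25]},{"travel":[0.072,-0.0146,0.0725],"turn":[0,0,-0.25]}]}}

```text
time: 7.95
position: [0.5269, 0.092, 0.1806]
tool_rot: [0.369, -3.118, -0.0]
ft_force: [0.4, 0.4, -0.5]
grip_width: 0.18
grip_force: 39.9
```

{"fn": "step_arm", "kwargs": {"commands": [{"travel":[0,0,0],"turn":[0,0,0]},{"travel":[0,0,0],"turn":[0,0,0]},{"travel":[0,0,0],"turn":[0,0,0]}]}}

```text
time: 8.25
position: [0.5281, 0.0921, 0.1819]
tool_rot: [-0.369, 3.12, 0.001]
ft_force: [0.0, 0.5, -1.7]
grip_width: 0.18
grip_force: 39.9
```

```bash
python3 - <<'E'
from h import *
go(.526,.0937,.145,103.67)
E
```

```text
t 8.25 pos [0.5281 0.0921 0.1819] ty 103.49 ft [ 0.0204  0.4943 -1.6837] gw 0.18
travel [0.0017 0.0021 0.0369] turn [ 0.0462  0.0262 -0.1846]
```

{"fn": "step_arm", "kwargs": {"commands": [{"travel":[0.0015,0.002,0.01],"turn":[0,0,-0.2]},{"travel":[0.0015,0.002,0.02],"turn":[0,0,-0.2]},{"travel":[0.0015,0.002,0.03],"turn":[0,0,-0.2]},{"travel":[0.0015,0.002,0.035],"turn":[0,0,-0.2]},{"travel":[0.0015,0.002,0.035],"turn":[0,0,-0.2]}]}}

```text
time: 8.75
position: [0.5244, 0.0926, 0.1447]
tool_rot: [0.373, -3.116, -0.001]
ft_force: [0.7, 0.2, -0.8]
grip_width: 0.183
grip_force: 39.9
```

```bash
python3 - <<'E'
from h import *
go(.526,.0937,.145,103.67)
E
```

```text
t 8.75 pos [0.5244 0.0926 0.1447] ty 103.64 ft [ 0.6844  0.155  -0.8388] gw 0.183
travel [-0.0018  0.0007 -0.0003] turn [ 0.0488 -0.1942 -0.0304]
```

{"fn": "step_arm", "kwargs": {"commands": [{"travel":[-0.001,0,0.002],"turn":[0,0,0]},{"travel":[-0.001,0,0.004],"turn":[0,0,0]},{"travel":[-0.001,0,0.007],"turn":[0,0,0]},{"travel":[-0.001,0,0.007],"turn":[0,0,0]}]}}

```text
time: 9.15
position: [0.526, 0.093, 0.1387]
tool_rot: [0.373, -3.118, -0.0]
ft_force: [-0.8, 0.9, -2.3]
grip_width: 0.181
grip_force: 39.9
```

{"fn": "step_arm", "kwargs": {"commands": [{"travel":[0,0,0.002],"turn":[0,0,0]},{"travel":[0,0,0.004],"turn":[0,0,0]},{"travel":[0,0,0.006],"turn":[0,0,0]},{"travel":[0,0,0.006],"turn":[0,0,0]}]}}

```text
time: 9.55
position: [0.5259, 0.093, 0.1326]
tool_rot: [0.373, -3.117, -0.0]
ft_force: [1.0, -0.1, -2.1]
grip_width: 0.177
grip_force: 39.9
```

{"fn": "step_arm", "kwargs": {"commands": [{"travel":[0,0,0.002],"turn":[0,0,0]},{"travel":[0,0,0.004],"turn":[0,0,0]},{"travel":[0,0,0.006],"turn":[0,0,0]},{"travel":[0,0,0.006],"turn":[0,0,0]}]}}

```text
time: 9.95
position: [0.526, 0.0929, 0.1267]
tool_rot: [0.373, -3.118, 0.0]
ft_force: [1.0, 0.4, -0.6]
grip_width: 0.18
grip_force: 39.9
```

{"fn": "step_arm", "kwargs": {"commands": [{"travel":[0,0,0.002],"turn":[0,0,0]},{"travel":[0,0,0.004],"turn":[0,0,0]},{"travel":[0,0,0.004],"turn":[0,0,0]},{"travel":[0,0,0.004],"turn":[0,0,0]}]}}

```text
time: 10.35
position: [0.5264, 0.0924, 0.123]
tool_rot: [0.372, -3.119, 0.001]
ft_force: [0.4, -1.2, -2.2]
grip_width: 0.178
grip_force: 39.9
```

{"fn": "step_arm", "kwargs": {"commands": [{"travel":[0,0,0.002],"turn":[0,0,0]},{"travel":[0,0,0.004],"turn":[0,0,0]},{"travel":[0,0,0.006],"turn":[0,0,0]},{"travel":[0,0,0.006],"turn":[0,0,0]}]}}

```text
time: 10.75
position: [0.5268, 0.0925, 0.1175]
tool_rot: [0.373, -3.119, 0.001]
ft_force: [-0.7, -4.3, 6.3]
grip_width: 0.18
grip_force: 40.0
```

{"fn": "step_arm", "kwargs": {"commands": [{"travel":[0,0,0.001],"turn":[0,0,0]},{"travel":[0,0,0.002],"turn":[0,0,0]},{"travel":[0,0,0.002],"turn":[0,0,0]}]}}

```text
time: 11.05
position: [0.527, 0.0926, 0.116]
tool_rot: [-0.373, 3.119, -0.002]
ft_force: [-0.6, -4.1, 7.3]
grip_width: 0.178
grip_force: 40.0
```

{"fn": "step_arm", "kwargs": {"commands": [{"travel":[0,0,0.001],"turn":[0,0,0]},{"travel":[0,0,0.002],"turn":[0,0,0]},{"travel":[0,0,0.002],"turn":[0,0,0]},{"travel":[0,0,0.002],"turn":[0,0,0]}]}}

```text
time: 11.45
position: [0.527, 0.0926, 0.1135]
tool_rot: [-0.372, 3.119, -0.001]
ft_force: [1.5, -4.1, 3.3]
grip_width: 0.181
grip_force: 40.0
```

The force peaked at about 9 N on the slope and then fell to about 5 N, so the middle gap is the good one. I'll push on to the floor.

{"fn": "step_arm", "kwargs": {"commands": [{"travel":[0,0,0.002],"turn":[0,0,0]},{"travel":[0,0,0.004],"turn":[0,0,0]},{"travel":[0,0,0.005],"turn":[0,0,0]},{"travel":[0,0,0.005],"turn":[0,0,0]}]}}

```text
time: 11.85
position: [0.5261, 0.0925, 0.1076]
tool_rot: [0.372, -3.118, 0.001]
ft_force: [1.9, -4.7, 3.1]
grip_width: 0.181
grip_force: 40.0
```

{"fn": "step_arm", "kwargs": {"commands": [{"travel":[0,0,0.002],"turn":[0,0,0]},{"travel":[0,0,0.004],"turn":[0,0,0]},{"travel":[0,0,0.004],"turn":[0,0,0]},{"travel":[0,0,0.004],"turn":[0,0,0]}]}}

```text
time: 12.25
position: [0.5259, 0.0924, 0.1036]
tool_rot: [0.372, -3.117, 0.001]
ft_force: [1.1, -5.3, 2.0]
grip_width: 0.181
grip_force: 40.0
```

{"fn": "step_arm", "kwargs": {"commands": [{"travel":[0,-0.0005,0.001],"turn":[0,0,0]},{"travel":[0,-0.0005,0.002],"turn":[0,0,0]},{"travel":[0,-0.0005,0.003],"turn":[0,0,0]},{"travel":[0,-0.0005,0.003],"turn":[0,0,0]}]}}

```text
time: 12.65
position: [0.5262, 0.0924, 0.1011]
tool_rot: [0.373, -3.118, 0.0]
ft_force: [0.7, -4.8, 6.5]
grip_width: 0.179
grip_force: 40.0
```

{"fn": "step_arm", "kwargs": {"commands": [{"travel":[0,-0.0003,0.001],"turn":[0,0,0]},{"travel":[0,-0.0003,0.002],"turn":[0,0,0]},{"travel":[0,-0.0003,0.002],"turn":[0,0,0]}]}}

```text
time: 12.95
position: [0.5263, 0.0923, 0.0995]
tool_rot: [0.373, -3.118, 0.0]
ft_force: [-0.6, -5.2, 9.4]
grip_width: 0.177
grip_force: 40.0
```

{"fn": "step_arm", "kwargs": {"commands": [{"travel":[0,-0.0005,-0.001],"turn":[0,0,0]},{"travel":[0,-0.001,-0.003],"turn":[0,0,0]},{"travel":[0,-0.001,-0.0045],"turn":[0,0,0]},{"travel":[0,-0.001,-0.0045],"turn":[0,0,0]},{"travel":[0,-0.001,-0.0045],"turn":[0,0,0]}]}}

```text
time: 13.45
position: [0.5262, 0.0921, 0.1033]
tool_rot: [0.374, -3.118, -0.002]
ft_force: [1.1, -1.8, 2.7]
grip_width: 0.181
grip_force: 39.9
```

{"fn": "step_arm", "kwargs": {"commands": [{"travel":[0,-0.0004,-0.001],"turn":[0,0,0]},{"travel":[0,-0.0004,-0.001],"turn":[0,0,0]},{"travel":[0,-0.0004,-0.001],"turn":[0,0,0]}]}}

```text
time: 13.75
position: [0.5262, 0.0919, 0.1043]
tool_rot: [0.374, -3.118, -0.002]
ft_force: [0.3, 0.9, 1.5]
grip_width: 0.18
grip_force: 39.9
```

{"fn": "step_arm", "kwargs": {"commands": [{"travel":[0,0,0],"turn":[0,0,0]},{"travel":[0,0,0],"turn":[0,0,0]},{"travel":[0,0,0],"turn":[0,0,0]},{"travel":[0,0,0],"turn":[0,0,0]},{"travel":[0,0,0],"turn":[0,0,0]}], "gripper": 0.6}}

```text
time: 14.25
position: [0.5265, 0.0908, 0.1044]
tool_rot: [0.373, -3.118, -0.0]
ft_force: [-0.4, 0.4, 0.2]
grip_width: 0.542
grip_force: 0.0
```

{"fn": "step_arm", "kwargs": {"commands": [{"travel":[0,0.001,-0.02],"turn":[0,0,0]},{"travel":[0,0.001,-0.06],"turn":[0,0,0]},{"travel":[0,0.001,-0.1],"turn":[0,0,0]},{"travel":[0,0.001,-0.14],"turn":[0,0,0]},{"travel":[0,0.001,-0.14],"turn":[0,0,0]}]}}

```text
time: 14.75
position: [0.5296, 0.093, 0.2501]
tool_rot: [-0.372, 3.111, -0.001]
ft_force: [-0.2, 0.4, 0.1]
grip_width: 0.599
grip_force: 0.0
```

```bash
python3 - <<'E'
from h import *
a=ctrl.get_image("side")[230:350,270:400];b=ctrl.get_image("scene")[210:310,300:420]
im=np.hstack([cv2.resize(x,(390,360),interpolation=cv2.INTER_CUBIC) for x in(a,b)])[...,::-1];cv2.imwrite('pics/f1.png',im)
# expected handle base/top centres in crops
for z in(.0795,.1345):
    p=(np.array(proj('side',[.5264,.0921,z]))-[270,230])*3;q=(np.array(proj('scene',[.5264,.0921,z]))-[300,210])*[3.25,3.6]+[390,0];print(z,p,q)
print(ctrl.get_state()['time'],ctrl.get_state()['ft_force'])
E
```

```text
0.0795 [199.7112 178.3017] [583.1128 106.313 ]
0.1345 [200.4045  98.3055] [586.2384  11.6531]
14.85 [-0.2614 -0.6308  0.0977]
```

View pics/f1.png

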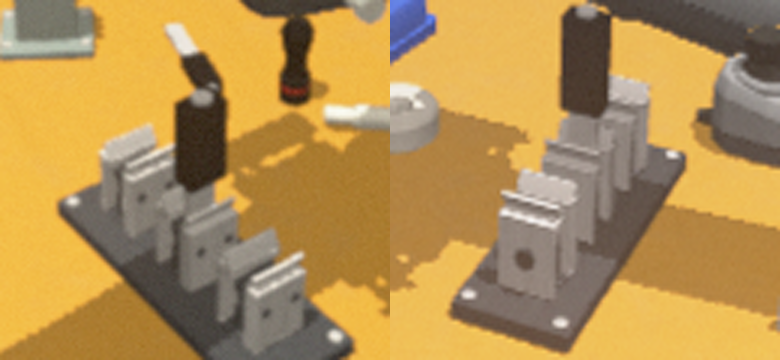

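The feeler stands upright and released in the middle gap. In the side crop its top is at (202,97) and its base at about (200,182), against predictions of (200,98) and (200,178) with the tip home.

```bash
python3 -c "
from bench import ctrl
print(ctrl.close_job())"
```

```text
the job is handed in; nothing more can be done
None
```

The feeler stands upright and released in the middle gap, blade on the floor; I judged this the good gap by feel (drag peaked near 9 N, then held at 4 to 5 N), did not try the other two, and handed the job in at about 15 s, with no verdict shown.

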